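# Mesh the green diet cup with its press-to-run mixer base

## Task

Take the green diet cup from its stand to the drive base of the same colour, turn it until the cross-shaped drive under it meshes with the cross-shaped socket, slide it home and press it right down against the spring until its shoulder meets the top of the base. The base runs only while it is pressed, so finish while still holding the cup pressed down. Do not press the orange base, and leave the jar, the round hide, the slate tile and the blue dish where they are.

Things in the scene. Friction and masses are not known exactly. Their poses are not given: they have to be found in the camera images.
- cup_grip (a point): Centre of the grip bar on the lid of the loose white cup with green band and lid (0.15 to 0.23 kg). The bar is 44 mm long (own x), 14 mm thick (own y), 44 mm tall; this point is half-way up it, 22 mm above the flat lid (64 mm across). Own z: the cup's axis, up. The shoulder is 98 mm below this point, the lowest point of the drive 122 mm below.
- cup_shoulder (a point): Centre of the flat underside (shoulder) of the cup's round body, axes as cup_grip. Below it is the black cross drive, 24 mm tall: two bars along own x and y, each 36 mm long, 8 mm thick, the last 4 mm V-shaped. The grip bar lies along one bar of the cross; the cross repeats each quarter turn.
- stand: Grey ring fixed to the counter that the cup stands in at the start: 72 mm across outside, 50 mm hole, 26 mm tall; the cup's shoulder rests on its top and the drive hangs loosely in the hole, so the cup lifts straight out. Origin at the centre of its underside.
- green_base_mouth (a point): Centre of the top face of the green-topped base, a fixed block 100 by 100 mm, 60 mm tall (this point 60 mm above the counter). Cross-shaped socket in the top: two slots along own x and y (parallel to the block's sides), each 40 mm long, 12 mm wide. A flat sprung plunger lies 16 mm down in it: the drive meets it with the cup's shoulder 8 mm above the top face.
- green_plunger (a joint): Travel of the sprung plunger in the green base, m: 0 at rest, grows downwards, about 0.008 when the cup is fully down. It springs back: about 4 N to start it moving, 10 N at 8 mm. The cup's weight alone does not move it.
- orange_base_mouth (a point): Centre of the top face of the orange-topped drive base, otherwise the same as the green one (100 by 100 by 60 mm). Not to be used.
- orange_plunger (a joint): Travel of the plunger in the orange base, m: 0 at rest, grows downwards. To be left alone.
- jar_center (a point): Centre of the closed amber glass jar with a black cap, 64 mm across, 85 mm tall, loose; 42 mm above the counter. Leave alone.
- hide_center (a point): Centre of the terracotta-coloured round dome-shaped hide, 120 mm across, 60 mm tall, loose; 30 mm above the counter. Leave alone.
- tile_center (a point): Centre of the dark slate basking tile, 90 by 120 by 10 mm, loose on the counter; 5 mm above the counter. Leave alone.
- cup: The whole cup, 144 mm tall: from the bottom 24 mm cross drive, 66 mm round body (60 mm across), 10 mm lid, 44 mm grip bar. Origin at the lowest point of the drive, on the axis; axes as cup_grip.
- dish_center (a point): Centre of the low round blue dish with a dark inside, 100 mm across, 24 mm tall, loose; 12 mm above the counter. Leave alone.
There are look-alikes about, which are no part of the job. Leave any purple look-alike of the stand alone.

How it is judged (in metres and radians):
On the way, in this order (a step that is already met when the one before it is completed fails the run):
1. the green cup is lifted clear of its stand (z of cup_shoulder in the frame of stand above 0.055 m), for 0.1 s.
2. its cross drive is meshed in the green base's socket, at least 12 mm deep and upright (horizontal distance between cup_shoulder and green_base_mouth below 0.005 m and angle between cup_shoulder's own z axis and vertical below 0.08 rad and z of cup_shoulder in the frame of green_base_mouth below 0.012 m), for 0.1 s.
At the end, for the whole second after the job is handed in: The cup stands upright (within 0.08 rad) and centred (within 5 mm) in the green base's socket with its shoulder less than 3 mm above the top face, the green plunger is pressed down by more than 5 mm, the cup is still, and the fingers still bear on the cup with more than 2 N (horizontal distance between cup_shoulder and green_base_mouth below 0.005 m and angle between cup_shoulder's own z axis and vertical below 0.08 rad and z of cup_shoulder in the frame of green_base_mouth below 0.003 m and value of joint green_plunger above 0.005 m and contact force between the fingers and cup above 2 N and linear speed of cup below 0.02 m/s); the arm keeps its last pose, push and grip.
It fails at once if the orange base is pressed (value of joint orange_plunger above 0.003 m).
It fails at once if the jar is pushed more than 20 mm or lifted (distance of jar_center from where it was at the start of the episode above 0.02 m).
It fails at once if the hide is pushed more than 20 mm or lifted (distance of hide_center from where it was at the start of the episode above 0.02 m).
It fails at once if the tile is pushed more than 20 mm or lifted (distance of tile_center from where it was at the start of the episode above 0.02 m).
It fails at once if the dish is pushed more than 20 mm or lifted (distance of dish_center from where it was at the start of the episode above 0.02 m).
It also fails if it takes over 38 s, if anything falls off the work surface, if the arm or the gripper's body presses on something with over 40 N, if the wrist force passes 120 N, or if a joint passes its speed limit or range.

## Robot

A 6-joint arm with a two-finger parallel gripper is mounted at the origin on the work surface. World frame = base frame: x ahead of the robot, y to its left, z up, the work surface at z = 0. Lengths are in mm, angles in rad, forces in N, time in s.
With the tool pointing down it reaches from about 250 to 800 mm from the base axis. Payload 8.5 kg.
Tool frame: the origin (TCP) lies at the very end of the fingers, on their centre line; the grasp point (between the pads) lies 19 mm behind it; z points along the fingers, y is the direction in which the jaws open and shut (so a half turn about z gives the same grasp; the last joint's range is limited). The gripper opens to 85 mm and grips with 20 to 120 N. Pads are 22 mm wide; open, the fingers measure 114 mm over their backs; the gripper's body (76 mm by 85 mm) begins 54 mm behind the grasp point. The pads swing forward as they close: fully open they stand 13 mm farther back than shut.
Start: joints at [1.203, 0.238, -0.013, 1.319, 0, 1.571], TCP at [188.753, 489.848, 231.276] pointing down, gripper open.
Joint ranges: [-2.66, 2.66], [-1.03, 1.9], [-1.14, 1.46], [-1.82, 2.27], [-1.45, 1.34], [-3.14, 3.14]. Speed limits (rad/s): [2.22, 2.22, 2.79, 3.14, 3.14, 3.14].

## Interface

Orientations are given as [roll, pitch, yaw] about the fixed x, y, z axes, in that order (R = Rz(yaw) Ry(pitch) Rx(roll)).
In Python, from workcell import robot gives the robot as it stands.
- The arm moves only by the tool play_rows, never from a script. Its argument "rows" is a list of rows, each a list of 7 numbers: the shift along the tool's x, y, z in m, then the turn, a rotation vector about the tool's x, y, z in rad, then the opening, from 0 (shut) to 1 (fully open). A call has 1 to 12 rows; each row shifts and turns the pose as measured when the row begins, along the tool's axes as they then stand; what a row does not reach is not made up. A row lasts 1/8 s, in which the tool goes at most 62.5 mm and 10.7 degrees, less where a joint would pass 70% of its speed; a pose out of reach is approached as far as the arm can. A call is refused whole if a number of a shift passes 0.0625 or a number of a turn 0.188, either way. A call with a gripper value outside its range is refused whole. The fingers move at their own pace and stop on an object; "grip_force" is the grip in N (left out, the last holds). Time passes only in rows, so rows that do not move let the fingers close. It gives the time, the measured TCP pose, the force and the opening at its end, in the units of the state.
- robot.observe(): the state, without advancing time (a new reading comes with each control period).
- robot.capture(name): name is "side" or "top"; returns a dict with "image" (384x512x3 uint8, blue, green, red), "range_z" (384x512 float32, mm along the optical axis (not along the pixel's ray), 0 where there is no reading), "fx", "fy", "cx", "cy" (pixels), "dist" ([k1, k2, p1, p2, k3] as OpenCV has them; the pictures are not rectified), "view" (4x4, takes a point from world to camera coordinates). Camera axes: x right, y up, looking along -z (the intrinsics and any distortion apply to the point x, -y, -z); pixel columns grow to the right and rows downward; lengths in mm; the calibration is good to about 2 mm. A picture is of the moment at which its call begins.
- robot.finish_job(): hands the job in, once; it reports no verdict.
The state is a dict: "t": time; "joints": joint angles; "dq": joint speeds; "joint_torque": joint torques, N m; "eef_pos": TCP position; "orientation": TCP orientation; "contact_force": force on the tool from outside, world axes, zero at the start; "moment": the same for the moment, N m; "gripper_width": finger opening in mm.
Only numpy, scipy, OpenCV 4.12 (cv2) and the standard library are available. Lean on these libraries where they do the work, as an engineer would, in place of code of your own. Each camera call takes 0.05 s, during which the arm holds its last target.

## Working session

There is one attempt and no reset: what is moved stays moved. The work goes in short steps, Python scripts to look and compute and a tool call to move; the robot and the scene stay as the last step left them, time stands still between calls to the robot, and variables do not carry over. Pictures are saved under pics/ and viewed, and the job is handed in when it is done.

Besides the shell and the picture viewer there is one more tool, called after ">>>" as name(argument=value, ...) on one line, values as JSON. play_rows: Moves the arm, as the interface text tells. Its arguments: {"type":"object","properties":{"rows":{"type":"array","items":{"type":"array","items":{"type":"number"}}},"grip_force":{"type":"number"}},"required":["rows"]}

```bash
mkdir -p pics; ls; python3 - <<'E'
from workcell import robot
import cv2,numpy as np,pickle
print(robot.observe())
for n in("side","top"):
    c=robot.capture(n); cv2.imwrite(f"pics/{n}0.png",c["image"]); pickle.dump(c,open(f"{n}0.pkl","wb"))
    print(n,c["fx"],c["fy"],c["cx"],c["cy"],c["dist"]);print(np.round(c["view"],3))
E
```

```text
pics
{'t': 0.0, 'joints': array([ 1.20302430e+00,  2.38790776e-01, -1.42536605e-02,  1.31920275e+00,
       -4.91430960e-06,  1.57078811e+00]), 'dq': array([-1.09818113e-03, -8.17705931e-04, -7.62219794e-04, -1.16673084e-03,
        6.38532622e-04, -7.11392916e-05]), 'joint_torque': array([-2.76485807e-04, -5.38780582e+01,  3.46444380e+01,  1.78570667e-02,
        1.03611019e-04, -1.54293917e-05]), 'eef_pos': array([188.60875698, 489.50441385, 230.67261549]), 'orientation': array([-3.14014179e+00,  4.90238681e-06,  2.77382885e+00]), 'contact_force': array([ 0.24247705,  0.43621136, -0.12173282]), 'moment': array([ 0.00904126, -0.003323  , -0.01853627]), 'gripper_width': 85.34251686899722}
side 480.5051865536633 480.5051865536633 252.88840593634222 183.55100555576678 [-0.0126981  0.         0.         0.         0.       ]
[[ 9.640000e-01 -2.670000e-01 -7.000000e-03 -4.815720e+02]
 [ 1.920000e-01  6.750000e-01  7.120000e-01 -1.800800e+02]
 [-1.860000e-01 -6.880000e-01  7.020000e-01 -1.136677e+03]
 [ 0.000000e+00  0.000000e+00  0.000000e+00  1.000000e+00]]
top 461.3672435060184 461.3672435060184 265.79757546551383 191.24127414912599 [0.0042663 0.        0.        0.        0.       ]
[[ 1.400000e-02 -1.000000e+00  5.000000e-03 -3.065300e+01]
 [ 9.870000e-01  1.400000e-02  1.600000e-01 -5.142300e+02]
 [-1.600000e-01  3.000000e-03  9.870000e-01 -1.405002e+03]
 [ 0.000000e+00  0.000000e+00  0.000000e+00  1.000000e+00]]
```

View pics/side0.png

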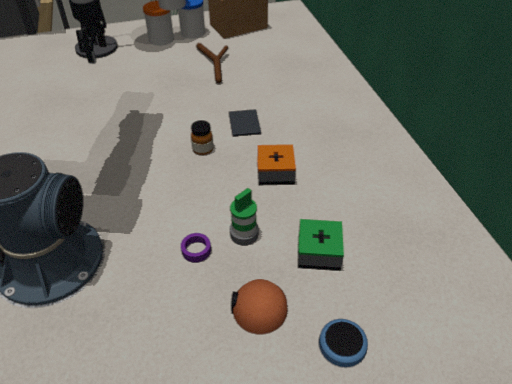

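View pics/top0.png

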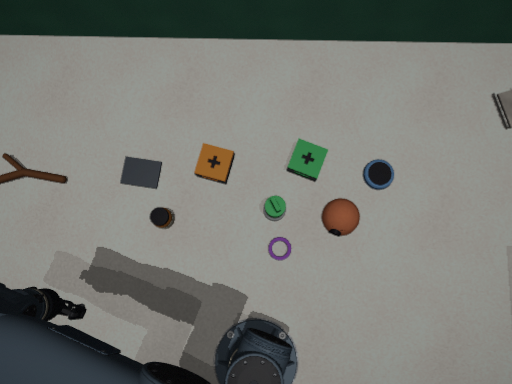

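```bash
cat > h.py <<'E'
import cv2,numpy as np,pickle
def rays(c,px):
    K=np.array([[c["fx"],0,c["cx"]],[0,c["fy"],c["cy"]],[0,0,1.]])
    u=cv2.undistortPoints(np.asarray(px,float).reshape(-1,1,2),K,np.array(c["dist"],float)).reshape(-1,2)
    V=np.array(c["view"]);R=V[:3,:3];t=V[:3,3]
    d=np.c_[u[:,0],-u[:,1],-np.ones(len(u))]
    return -R.T@t, d@R
def plane(c,px,z):
    o,d=rays(c,px); s=(z-o[2])/d[:,2]; return o+d*s[:,None]
def cloud(c,px):
    px=np.asarray(px); o,d=rays(c,px); return o+d*c["range_z"][px[:,1].astype(int),px[:,0].astype(int)][:,None]
def hsv(c): return cv2.cvtColor(c["image"],cv2.COLOR_BGR2HSV)
def blobs(m,mn=15):
    n,l,s,ce=cv2.connectedComponentsWithStats(m.astype(np.uint8)); return [(l==i,s[i],ce[i]) for i in range(1,n) if s[i][4]>=mn]
E
python3 - <<'E'
from h import *
for n in("side","top"):
    c=pickle.load(open(n+"0.pkl","rb")); H=hsv(c); h,s,v=H[...,0],H[...,1],H[...,2]
    g=(h>50)&(h<75)&(s>120)&(v>50)
    for m,st,ce in blobs(g):
        if st[1]<60: continue
        ys,xs=np.nonzero(m); P=cloud(c,np.c_[xs,ys])
        print(n,st,ce.round(1),"z pct",np.percentile(P[:,2],[2,10,25,50,75,90,98]).round(1))
    # base
    b=max(blobs(g),key=lambda b:b[1][4] if b[1][1]>60 else 0)[0].astype(np.uint8)
    b=cv2.morphologyEx(b,cv2.MORPH_CLOSE,np.ones((15,15)))
    cn=max(cv2.findContours(b,cv2.RETR_EXTERNAL,cv2.CHAIN_APPROX_NONE)[0],key=cv2.contourArea).reshape(-1,2)
    W=plane(c,cn,60)[:,:2].astype(np.float32); print(n,"base rect",cv2.minAreaRect(W))
    x,y,w,hh=cv2.boundingRect(cn)
    k=np.zeros_like(b); k[y:y+hh,x:x+w]=1
    kk=(cv2.erode(b,np.ones((9,9)))>0)&(v<45)&~g
    print(" socket",[(ce.round(2),st[4],plane(c,[ce],60).round(1)) for m,st,ce in blobs(kk,8)])
    for (cx,cy),r,nm in (((244,218) if n=="side" else (275,207),30,"cup"),((321,243) if n=="side" else (307,159),32,"base")):
        im=c["image"][cy-r:cy+r,cx-r:cx+r]; cv2.imwrite(f"pics/{n}_{nm}.png",cv2.resize(im,(480,480),interpolation=cv2.INTER_CUBIC))
a=np.hstack([np.vstack([cv2.resize(cv2.imread(f"pics/{n}_{q}.png"),(300,300)) for q in("cup","base")]) for n in("side","top")])
cv2.imwrite("pics/z0.png",a)
E
```

```text
side [471 168   9   9  21] [475.1 172.5] z pct [-194.5 -188.2 -182.8 -176.  -166.  -163.6 -157.7]
side [231 189  25  30 435] [243.  206.1] z pct [ 96.3  99.9 101.6 103.6 129.8 145.4 147.6]
side [495 202   9   8  20] [500.2 205.6] z pct [-206.9 -201.  -198.5 -190.5 -181.2 -173.1  506.8]
side [ 299  219   44   38 1434] [320.5 238. ] z pct [53.3 57.4 58.6 59.8 60.9 62.  63.4]
side [233 222  23   9  90] [242.1 226.7] z pct [50.  52.4 55.4 60.  65.5 67.6 69.2]
side base rect ((618.173828125, -154.83840942382812), (103.6506118774414, 98.41926574707031), 69.4372329711914)
 socket [(array([320.37, 236.82]), np.int32(49), array([[ 618.4, -153.7,   60. ]]))]
top [288 139  39  40 918] [307.2 158.7] z pct [43.2 55.9 58.1 60.  62.1 64.2 66.4]
top [265 196  20  21 338] [274.7 206.1] z pct [ 96.9  99.1 101.1 103.7 120.1 146.5 149.6]
top base rect ((615.4639892578125, -150.99351501464844), (95.86421203613281, 106.43486022949219), 69.22097778320312)
 socket [(array([307.56, 157.78]), np.int32(50), array([[ 619.7, -152.6,   60. ]]))]
```

View pics/z0.png

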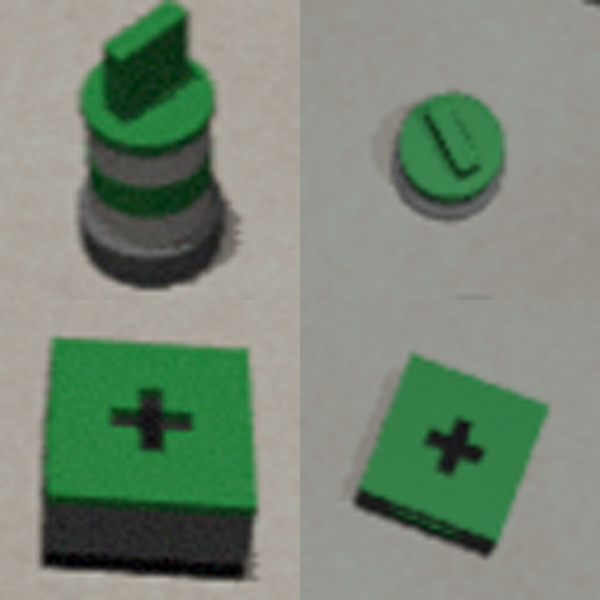

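```bash
python3 - <<'E'
from h import *
for n in("side","top"):
    c=pickle.load(open(n+"0.pkl","rb")); H=hsv(c); h,s,v=H[...,0],H[...,1],H[...,2]
    g=(h>50)&(h<75)&(s>120)&(v>50)
    o=rays(c,[[256,192]])[0]; print(n,"cam",o.round())
    bl=[b for b in blobs(g) if b[1][4]>200]
    cup=[b for b in bl if abs(b[1][2]-22)<6][0]; base=[b for b in bl if b[1][2]>30][0]
    for nm,b in(("cup",cup),("base",base)):
        print(nm,"V hist",np.percentile(v[b[0]],[2,10,25,50,75,90,98]))
    # base bright
    m=(base[0]&(v>105)).astype(np.uint8)
    m=cv2.morphologyEx(cv2.morphologyEx(m,cv2.MORPH_OPEN,np.ones((3,3))),cv2.MORPH_CLOSE,np.ones((15,15)))
    cn=max(cv2.findContours(m,cv2.RETR_EXTERNAL,cv2.CHAIN_APPROX_NONE)[0],key=cv2.contourArea).reshape(-1,2)
    print(" base rect",cv2.minAreaRect(plane(c,cn,60)[:,:2].astype(np.float32)))
    ys,xs=np.nonzero(cup[0]); px=np.c_[xs,ys]; P=cloud(c,px)
    t=P[:,2]>138; T=P[t]
    W=plane(c,px[t],146)[:,:2]
    mu=W.mean(0);e,U=np.linalg.eigh(np.cov((W-mu).T)); a=np.degrees(np.arctan2(U[1,1],U[0,1]))
    print(" bar top n",t.sum(),"mean",mu.round(1),"angle",a.round(1),"sd",np.sqrt(e).round(1),cv2.minAreaRect(W.astype(np.float32)))
    l=abs(P[:,2]-102)<4
    L=plane(c,px[l],102)[:,:2].astype(np.float32)
    print(" lid circle",cv2.minEnclosingCircle(L), "extent",L.min(0),L.max(0))
    # purple ring etc
    for nm,mm,z in(("purple",(h>125)&(h<155)&(s>80),26),("hide",(h<10)&(s>120)&(v>50),30),("blue",(h>95)&(h<115)&(s>110)&(v>60),24)):
        for b in blobs(mm,60):
            p=plane(c,[b[2]],z)[0]
            if 200<p[0]<900 and abs(p[1])<500: print(nm,p.round(),b[1])
E
```

```text
side cam [ 288. -788.  923.]
cup V hist [ 51.   53.   65.5 120.  130.  132.  134. ]
base V hist [ 55.  106.3 128.  130.  132.  133.  134. ]
 base rect ((619.2933959960938, -152.11904907226562), (97.7122573852539, 98.23409271240234), 69.41576385498047)
 bar top n 89 mean [461.6 -54.9] angle -149.3 sd [ 4.2 12.7] ((461.4160461425781, -55.23058319091797), (44.81407165527344, 15.603507995605469), 27.37982940673828)
 lid circle ((462.1540832519531, -56.01234817504883), 31.248687744140625) extent [432.26266 -84.56253] [491.34055  -31.049822]
purple [339. -78.  26.] [181 233  30  29 523]
hide [ 415. -230.   30.] [237 284  15  17  67]
hide [ 432. -299.   30.] [233 298  54  36 556]
blue [ 571. -403.   24.] [320 320  47  47 711]
top cam [ 283.  -19. 1469.]
cup V hist [ 58.74  89.7  120.   129.5  132.   133.   134.  ]
base V hist [ 61.34 114.   126.   127.   128.   129.   129.  ]
 base rect ((619.205810546875, -152.41305541992188), (95.87100982666016, 98.45790100097656), 69.33634185791016)
 bar top n 76 mean [461.1 -49.5] angle -151.2 sd [ 4.2 12.8] ((460.9618835449219, -49.282073974609375), (42.97532272338867, 14.300061225891113), 27.074413299560547)
 lid circle ((460.6927490234375, -50.3242301940918), 31.404281616210938) extent [430.39932 -78.18775] [490.7904   -21.337187]
purple [339. -69.  26.] [269 237  22  23 197]
hide [ 442. -258.   30.] [322 199  37  36 794]
blue [ 575. -377.   24.] [364 160  30  29 246]
```

```bash
python3 - <<'E'
from h import *
C={n:pickle.load(open(n+"0.pkl","rb")) for n in("side","top")}
print({n:np.round(C[n]["view"],5).tolist() for n in C})
def feats(n):
    c=C[n];H=hsv(c); h,s,v=H[...,0],H[...,1],H[...,2];f={}
    g=(h>50)&(h<75)&(s>120)&(v>50); o=(h>5)&(h<20)&(s>180)&(v>90)
    for nm,m in(("gs",g),("os",o)):
        b=max([b for b in blobs(m) if b[1][4]>500],key=lambda b:b[1][4])[0].astype(np.uint8)
        b=cv2.morphologyEx(b,cv2.MORPH_CLOSE,np.ones((15,15)))
        k=(cv2.erode(b,np.ones((9,9)))>0)&(v<45)
        f[nm]=max(blobs(k,5),key=lambda b:b[1][4])[2]
        cn=max(cv2.findContours(b,cv2.RETR_EXTERNAL,cv2.CHAIN_APPROX_NONE)[0],key=cv2.contourArea)
    for nm,m in(("purple",(h>125)&(h<155)&(s>80)),("blue",(h>95)&(h<115)&(s>110)&(v>60))):
        bs=[b for b in blobs(m,60) if (b[2][1]>140)]
        b=max(bs,key=lambda b:b[1][4] if (nm=="purple" or b[2][0]>300) else 0)
        f[nm]=np.array([b[1][0]+b[1][2]/2-.5,b[1][1]+b[1][3]/2-.5])
        # dark inside / hole centroid
        cs,_=cv2.findContours(b[0].astype(np.uint8),cv2.RETR_CCOMP,cv2.CHAIN_APPROX_NONE)
        if len(cs)>1:
            hole=min([k for k in cs if len(k)>15],key=lambda k:cv2.contourArea(k)); (f[nm+"_hole"])=np.array(cv2.fitEllipse(hole)[0])
    cup=[b for b in blobs(g,200) if abs(b[1][2]-22)<6][0]
    ys,xs=np.nonzero(cup[0]); px=np.c_[xs,ys]; P=cloud(c,px)
    f["bar"]=px[P[:,2]>138].mean(0)
    return f
F={n:feats(n) for n in C}
for k in F["side"]:
    o1,d1=rays(C["side"],[F["side"][k]]);o2,d2=rays(C["top"],[F["top"][k]]);d1=d1[0];d2=d2[0]
    A=np.c_[d1,-d2];s=np.linalg.lstsq(A,o2-o1,rcond=None)[0];p=o1+d1*s[0];q=o2+d2*s[1]
    rz=[C[n]["range_z"][int(round(F[n][k][1])),int(round(F[n][k][0]))] for n in C]
    print(k,F["side"][k].round(1),F["top"][k].round(1),p.round(1),q.round(1),"gap",np.linalg.norm(p-q).round(1),"depth",s.round(),rz)
E
```

```text
{'side': [[0.96368, -0.26698, -0.00675, -481.57244], [0.19207, 0.67529, 0.71211, -180.07959], [-0.18556, -0.68754, 0.70204, -1136.67653], [0.0, 0.0, 0.0, 1.0]], 'top': [[0.01387, -0.99989, 0.00502, -30.65324], [0.98695, 0.01449, 0.1604, -514.22956], [-0.16045, 0.00273, 0.98704, -1405.00157], [0.0, 0.0, 0.0, 1.0]]}
gs [320.4 236.8] [307.6 157.8] [ 619.  -152.6   58.4] [ 620.1 -152.7   58.7] gap 1.1 depth [1106. 1447.] [np.float32(1123.6105), np.float32(1458.9604)]
os [275.6 157.2] [213.9 161.5] [603.2 140.8  57.4] [604.  140.6  57.5] gap 0.9 depth [1305. 1445.] [np.float32(1325.3099), np.float32(1461.1826)]
purple [195.5 247. ] [279.5 248. ] [339.2 -68.8  14.8] [339.5 -68.8  14.8] gap 0.3 depth [1142. 1445.] [np.float32(1159.9121), np.float32(1459.9098)]
purple_hole [195.6 247.1] [279.3 248.2] [339.5 -68.3  13.9] [339.  -68.3  13.8] gap 0.5 depth [1143. 1446.] [np.float32(1159.9121), np.float32(1458.0354)]
blue [343. 343.] [378.5 174. ] [ 582.3 -386.8    8.5] [ 581.8 -386.7    8.4] gap 0.5 depth [ 973. 1491.] [np.float32(958.36414), np.float32(1477.5721)]
blue_hole [343.9 338.7] [379.5 173. ] [ 582.4 -385.8   24.8] [ 581.9 -385.8   24.7] gap 0.5 depth [ 962. 1475.] [np.float32(960.3357), np.float32(1471.8528)]
bar [242.6 194.5] [274.8 203.8] [462.8 -49.8 140.5] [461.8 -49.7 140.4] gap 0.9 depth [1090. 1341.] [np.float32(1084.5441), np.float32(1337.0687)]
```

```bash
cat > plan.py <<'E'
import sys,numpy as np
from scipy.spatial.transform import Rotation as R
from workcell import robot
def state():
    s=robot.observe(); return s,np.array(s["eef_pos"]),R.from_euler("xyz",s["orientation"])
def plan(xyz,yaw_deg,n,op):
    s,p,r=state(); T=R.from_euler("xyz",[np.pi,0,np.radians(yaw_deg)])
    print("t",round(s["t"],2),"pos",p.round(1),"rpy",np.degrees(s["orientation"]).round(2),"F",s["contact_force"].round(1),"w",round(s["gripper_width"],1),"dyaw",round((yaw_deg-np.degrees(s["orientation"][2])+180)%360-180,2))
    rv=(T*r.inv()).as_rotvec(); x=np.array(xyz,float); d=(x-p)/n
    rows=[]
    for i in range(n):
        ri=R.from_rotvec(rv*i/n)*r; rj=R.from_rotvec(rv*(i+1)/n)*r
        rows.append(list((ri.inv().apply(d)/1000).round(4))+list((ri.inv()*rj).as_rotvec().round(3))+[op])
    for q in rows: print([float(k) for k in q])
if __name__=="__main__":
    a=[float(k) for k in sys.argv[1:]]; plan(a[:3],a[3],int(a[4]),a[5])
E
python3 plan.py 461.5 -49.8 231 28.7 14 1
```

```text
t 0.1 pos [188.6 489.5 230.7] rpy [-179.93    0.    158.93] F [-0.1  0.8  0.4] w 85.3 dyaw -130.23
[-0.032, -0.0289, 0.0, -0.0, 0.0, 0.162, 1.0]
[-0.0363, -0.0234, 0.0, -0.0, 0.0, 0.162, 1.0]
[-0.0396, -0.0172, 0.0, -0.0, 0.0, 0.162, 1.0]
[-0.0419, -0.0106, 0.0, -0.0, 0.0, 0.162, 1.0]
[-0.043, -0.0037, -0.0, -0.0, 0.0, 0.162, 1.0]
[-0.043, 0.0033, -0.0, -0.0, 0.0, 0.162, 1.0]
[-0.0419, 0.0102, -0.0, -0.0, 0.0, 0.162, 1.0]
[-0.0397, 0.0169, -0.0, -0.0, 0.0, 0.162, 1.0]
[-0.0365, 0.0231, -0.0, -0.0, 0.0, 0.162, 1.0]
[-0.0323, 0.0287, -0.0, -0.0, 0.0, 0.162, 1.0]
[-0.0272, 0.0335, -0.0, -0.0, 0.0, 0.162, 1.0]
[-0.0214, 0.0375, -0.0, -0.0, 0.0, 0.162, 1.0]
[-0.0151, 0.0404, -0.0, -0.0, 0.0, 0.162, 1.0]
[-0.0084, 0.0424, -0.0, -0.0, 0.0, 0.162, 1.0]
```

>>> play_rows(rows=[[-0.032,-0.029,0,0,0,0.162,1],[-0.036,-0.023,0,0,0,0.162,1],[-0.04,-0.017,0,0,0,0.162,1],[-0.042,-0.011,0,0,0,0.162,1],[-0.043,-0.004,0,0,0,0.162,1],[-0.043,0.003,0,0,0,0.162,1],[-0.042,0.01,0,0,0,0.162,1],[-0.04,0.017,0,0,0,0.162,1],[-0.036,0.023,0,0,0,0.162,1],[-0.032,0.029,0,0,0,0.162,1]], grip_force=60)

```text
t: 1.35
eef_pos: [378.7, 90.2, 228.8]
orientation: [-3.141, 0.005, 1.107]
contact_force: [-0.3, 0.0, 0.7]
gripper_width: 85.4
```

```bash
python3 plan.py 461.5 -49.8 200 28.7 7 1
```

```text
t 1.35 pos [378.7  90.2 228.8] rpy [-179.99    0.28   63.45] F [-0.3  0.   0.7] w 85.4 dyaw -34.75
[-0.0126, 0.0195, 0.0042, 0.0, 0.001, 0.087, 1.0]
[-0.0109, 0.0205, 0.0042, 0.0, 0.001, 0.087, 1.0]
[-0.009, 0.0214, 0.0042, 0.0, 0.001, 0.087, 1.0]
[-0.0072, 0.0221, 0.0041, 0.0, 0.001, 0.087, 1.0]
[-0.0052, 0.0226, 0.0041, 0.0, 0.001, 0.087, 1.0]
[-0.0032, 0.023, 0.0041, 0.0, 0.001, 0.087, 1.0]
[-0.0012, 0.0232, 0.0041, 0.0, 0.001, 0.087, 1.0]
```

>>> play_rows(rows=[[-0.0126,0.0195,0.004,0,0.001,0.087,1],[-0.011,0.0205,0.004,0,0.001,0.087,1],[-0.009,0.0215,0.004,0,0.001,0.087,1],[-0.007,0.022,0.004,0,0.001,0.087,1],[-0.005,0.0225,0.004,0,0.001,0.087,1],[-0.003,0.023,0.004,0,0.001,0.087,1],[-0.001,0.023,0.004,0,0,0.087,1],[0,0,0,0,0,0,1]])

```text
t: 2.35
eef_pos: [461.3, -57.9, 198.1]
orientation: [-3.14, 0.002, 0.471]
contact_force: [-0.2, 0.5, 0.4]
gripper_width: 85.5
```

```bash
python3 plan.py 461.5 -49.8 155 28.7 3 1; python3 - <<'E'
from h import *
from workcell import robot
a=[]
for n,(x,y) in(("side",(244,200)),("top",(275,207))):
    c=robot.capture(n);pickle.dump(c,open(n+"1.pkl","wb")); a.append(cv2.resize(c["image"][y-50:y+50,x-50:x+50],(400,400),interpolation=cv2.INTER_CUBIC))
cv2.imwrite("pics/z1.png",np.hstack(a))
E
```

```text
t 2.35 pos [461.3 -57.9 198.1] rpy [-1.7992e+02  1.0000e-01  2.6980e+01] F [-0.2  0.5  0.4] w 85.5 dyaw 1.72
[0.0013, -0.0024, 0.0144, -0.0, 0.001, -0.01, 1.0]
[0.0013, -0.0024, 0.0144, -0.0, 0.001, -0.01, 1.0]
[0.0013, -0.0023, 0.0144, -0.0, 0.001, -0.01, 1.0]
```

View pics/z1.png

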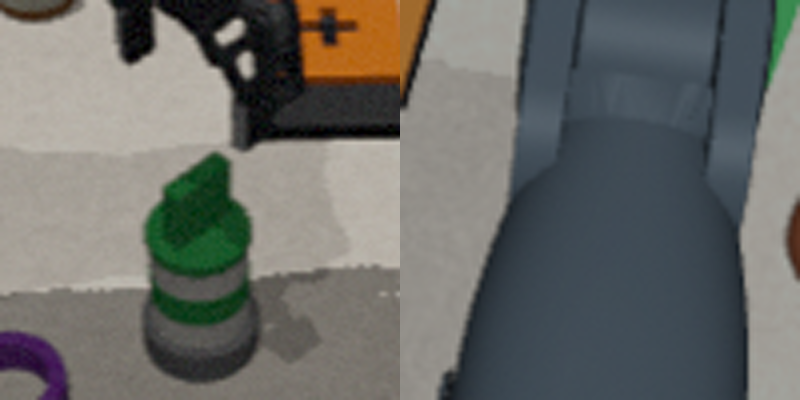

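Side view: the cup stays in its stand with the grip bar near (200,190) in the crop and the open fingers above it; in the top view the arm hides the cup. The tool is 8 mm off in y, so I'll correct that while descending.

>>> play_rows(rows=[[0.0035,-0.007,0,0,0,-0.03,1],[0,0,0.015,0,0,0,1],[0,0,0.015,0,0,0,1],[0,0,0,0,0,0,1]])

```text
t: 2.95
eef_pos: [459.5, -44.9, 169.0]
orientation: [-3.14, 0.0, 0.516]
contact_force: [-0.2, 0.3, -0.1]
gripper_width: 85.2
```

```bash
python3 plan.py 461.5 -49.8 107 28.7 4 1
```

```text
t 2.95 pos [459.5 -44.9 169. ] rpy [-179.9     0.     29.55] F [-0.2  0.3 -0.1] w 85.2 dyaw -0.85
[-0.0002, 0.0013, 0.0155, -0.0, 0.0, 0.004, 1.0]
[-0.0002, 0.0013, 0.0155, -0.0, 0.0, 0.004, 1.0]
[-0.0002, 0.0013, 0.0155, -0.0, 0.0, 0.004, 1.0]
[-0.0002, 0.0013, 0.0155, -0.0, 0.0, 0.004, 1.0]
```

>>> play_rows(rows=[[-0.001,0.005,0.01,0,0,0.01,1],[0,0,0,0,0,0,1],[0,0,0.015,0,0,0,1],[0,0,0,0,0,0,1]])

```text
t: 3.45
eef_pos: [461.9, -49.2, 144.9]
orientation: [-3.141, -0.002, 0.508]
contact_force: [-0.2, -1.6, 0.9]
gripper_width: 85.5
```

```bash
python3 plan.py 461.5 -49.8 107 28.7 3 1
```

```text
t 3.45 pos [461.9 -49.2 144.9] rpy [-1.7997e+02 -1.1000e-01  2.9100e+01] F [-0.2 -1.6  0.9] w 85.5 dyaw -0.4
[-0.0002, 0.0001, 0.0126, -0.0, -0.001, 0.002, 1.0]
[-0.0002, 0.0001, 0.0126, -0.0, -0.001, 0.002, 1.0]
[-0.0002, 0.0001, 0.0126, -0.0, -0.001, 0.002, 1.0]
```

>>> play_rows(rows=[[0,0,0.0125,0,0,0,1],[0,0,0.0125,0,0,0,1],[0,0,0.009,0,0,0,1],[0,0,0,0,0,0,1],[0,0,0,0,0,0,1]])

```text
t: 4.08
eef_pos: [462.4, -49.3, 109.4]
orientation: [-3.142, -0.003, 0.508]
contact_force: [-0.3, -0.0, 0.2]
gripper_width: 85.4
```

```bash
python3 plan.py 461.5 -49.8 108 28.7 1 1; python3 - <<'E'
from h import *
from workcell import robot
n="side";x,y=244,200
c=robot.capture(n);pickle.dump(c,open(n+"2.pkl","wb"));cv2.imwrite("pics/z2.png",cv2.resize(c["image"][y-50:y+50,x-50:x+50],(500,500),interpolation=cv2.INTER_CUBIC))
E
```

```text
t 4.08 pos [462.4 -49.3 109.4] rpy [-1.80e+02 -1.50e-01  2.91e+01] F [-0.3 -0.   0.2] w 85.4 dyaw -0.4
[-0.0011, -0.0, 0.0014, -0.0, -0.003, 0.007, 1.0]
```

View pics/z2.png

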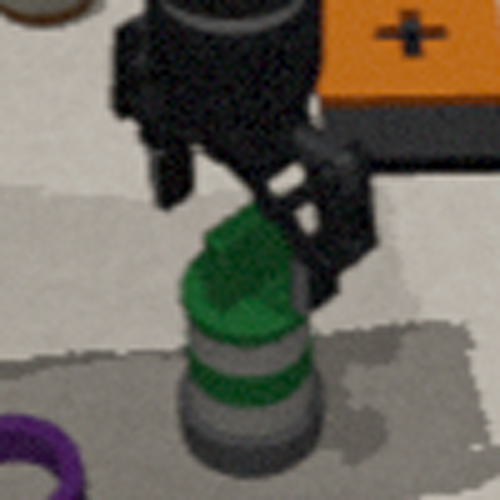

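The crop shows the bar at about (245,250), between the open fingers at (170,180) and (330,240). I'll close on it.

>>> play_rows(rows=[[-0.001,0,0,0,0,0,0.5],[0,0,0,0,0,0,0.1],[0,0,0,0,0,0,0],[0,0,0,0,0,0,0],[0,0,0,0,0,0,0],[0,0,0,0,0,0,0]], grip_force=60)

```text
t: 4.88
eef_pos: [462.0, -49.9, 110.1]
orientation: [3.141, -0.004, 0.508]
contact_force: [0.3, -0.2, 0.0]
gripper_width: 13.4
```

```bash
python3 plan.py 461.5 -49.8 108 28.7 1 0
```

```text
t 4.88 pos [462.  -49.9 110.1] rpy [179.96  -0.21  29.09] F [ 0.3 -0.2  0. ] w 13.4 dyaw -0.39
[-0.0003, -0.0003, 0.0021, 0.001, -0.004, 0.007, 0.0]
```

>>> play_rows(rows=[[0,0,-0.01,0,0,0,0],[0,0,-0.02,0,0,0,0],[0,0,-0.02,0,0,0,0],[0,0,-0.02,0,0,0,0],[0,0,-0.02,0,0,0,0],[0,0,0,0,0,0,0]])

```text
t: 5.62
eef_pos: [461.0, -49.9, 205.0]
orientation: [3.141, -0.003, 0.508]
contact_force: [-0.1, -0.4, -2.1]
gripper_width: 13.4
```

```bash
python3 plan.py 619 -152.5 200 69.4 8 0
```

```text
t 5.62 pos [461.  -49.9 205. ] rpy [179.99  -0.18  29.1 ] F [-0.1 -0.4 -2.1] w 13.4 dyaw 40.3
[0.011, 0.0208, 0.0007, 0.0, -0.0, -0.088, 0.0]
[0.0092, 0.0217, 0.0007, 0.0, -0.0, -0.088, 0.0]
[0.0072, 0.0224, 0.0006, 0.0, -0.0, -0.088, 0.0]
[0.0052, 0.023, 0.0006, 0.0, -0.0, -0.088, 0.0]
[0.0032, 0.0233, 0.0006, 0.0, -0.0, -0.088, 0.0]
[0.0011, 0.0235, 0.0006, 0.0, -0.0, -0.088, 0.0]
[-0.001, 0.0235, 0.0006, 0.0, -0.0, -0.088, 0.0]
[-0.003, 0.0234, 0.0006, 0.0, -0.0, -0.088, 0.0]
```

>>> play_rows(rows=[[0.011,0.021,0,0,0,-0.088,0],[0.009,0.0215,0,0,0,-0.088,0],[0.007,0.0225,0,0,0,-0.088,0],[0.005,0.023,0,0,0,-0.088,0],[0.003,0.0235,0,0,0,-0.088,0],[0.001,0.0235,0,0,0,-0.088,0],[-0.001,0.0235,0,0,0,-0.088,0],[-0.002,0.015,0,0,0,-0.07,0],[0,0,0,0,0,0,0],[0,0,0,0,0,0,0]])

```text
t: 6.88
eef_pos: [612.5, -149.2, 195.8]
orientation: [-3.131, -0.001, 1.215]
contact_force: [-1.0, -0.5, -1.5]
gripper_width: 13.2
```

```bash
python3 plan.py 619 -152.5 190 69.4 2 0;  python3 - <<'E'
from h import *
from workcell import robot
a=[]
for n,(x,y) in(("side",(321,210)),("top",(307,170))):
    c=robot.capture(n);pickle.dump(c,open(n+"3.pkl","wb")); a.append(cv2.resize(c["image"][y-60:y+60,x-60:x+60],(400,400),interpolation=cv2.INTER_CUBIC))
cv2.imwrite("pics/z3.png",np.hstack(a))
E
```

```text
t 6.88 pos [ 612.5 -149.2  195.8] rpy [-1.7941e+02 -6.0000e-02  6.9620e+01] F [-1.  -0.5 -1.5] w 13.2 dyaw -0.22
[-0.0004, 0.0037, 0.0029, -0.005, -0.0, 0.002, 0.0]
[-0.0004, 0.0036, 0.0029, -0.005, -0.0, 0.002, 0.0]
```

View pics/z3.png

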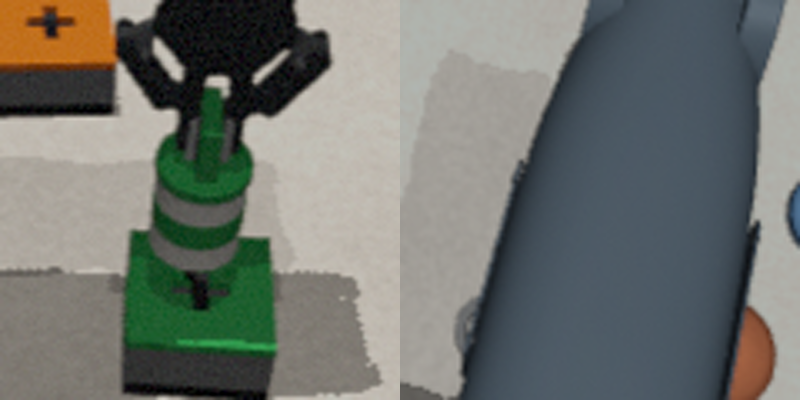

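>>> play_rows(rows=[[0,0.007,0.003,-0.008,0,0.003,0],[0,0,0,0,0,0,0],[0,0,0,0,0,0,0]])

```text
t: 7.35
eef_pos: [619.0, -151.1, 193.5]
orientation: [-3.141, -0.001, 1.212]
contact_force: [0.0, 0.2, -1.5]
gripper_width: 13.1
```

```bash
python3 plan.py 619 -152.5 190 69.4 2 0;  python3 - <<'E'
from h import *
from workcell import robot
x,y=321,210
c=robot.capture("side");pickle.dump(c,open("side4.pkl","wb")); H=hsv(c)
cv2.imwrite("pics/z4.png",cv2.resize(c["image"][y-60:y+60,x-60:x+60],(600,600),interpolation=cv2.INTER_NEAREST))
cv2.imwrite("pics/z4s.png",cv2.resize(H[...,1][y-60:y+60,x-60:x+60],(600,600),interpolation=cv2.INTER_NEAREST))
E
```

```text
t 7.35 pos [ 619.  -151.1  193.5] rpy [-1.7998e+02 -6.0000e-02  6.9450e+01] F [ 0.   0.2 -1.5] w 13.1 dyaw -0.05
[-0.0006, 0.0002, 0.0017, -0.0, -0.001, 0.0, 0.0]
[-0.0006, 0.0002, 0.0017, -0.0, -0.001, 0.0, 0.0]
```

View pics/z4.png

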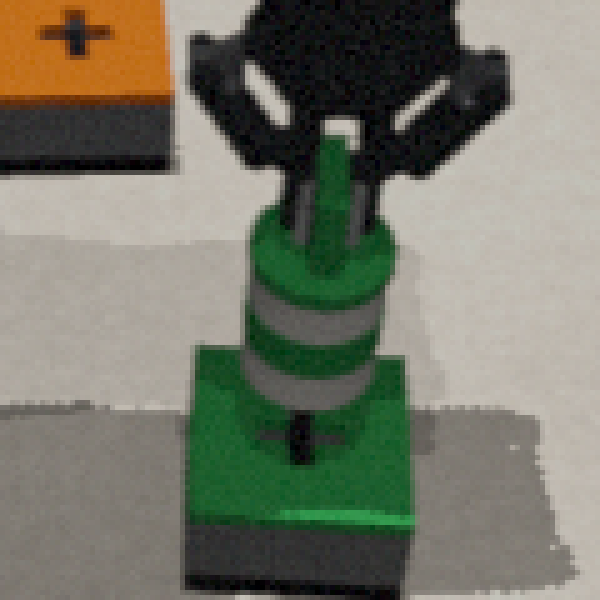

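```bash
cat > arc.py <<'E'
from h import *
from scipy.optimize import least_squares
def arc(c,zsh,x0=295,x1=350,y0=200,y1=250):
    H=hsv(c); m=np.zeros(H.shape[:2],bool)
    m[y0:y1,x0:x1]=((H[...,1]<70)&(H[...,2]>60))[y0:y1,x0:x1]
    return m
def fit(c,m,zsh,r=30.):
    b=max(blobs(m,30),key=lambda b:b[1][4])
    xs=range(b[1][0]+2,b[1][0]+b[1][2]-2)
    px=[(x,np.nonzero(b[0][:,x])[0].max()+0.5) for x in xs]
    W=plane(c,px,zsh)[:,:2]
    f=lambda q:np.hypot(W[:,0]-q[0],W[:,1]-q[1])-r
    s=least_squares(f,W.mean(0)+[0,15],loss="soft_l1"); print("bbox",b[1],"centre",s.x.round(2),"res",f(s.x).round(1))
E
python3 - <<'E'
from arc import *
c=pickle.load(open("side4.pkl","rb"))
for ylo in (217,219,221): fit(c,arc(c,109.4,305,340,ylo,240),109.4)
# control: edge in start picture lid side... body edges at start
b=hsv(c)
E
```

```text
bbox [305 217  35  15 205] centre [ 618.97 -149.65] res [ 3.4  1.2  0.1  0.2 -0.3 -0.3  0.   0.8 -0.6  0.7 -0.3  1.5  0.7  0.1
 -0.3 -0.6 -0.7 -0.7 -0.5 -0.1  0.4  1.1 -0.6  0.5 -0.6  0.8  0.5 -0.7
  0.2  1.3  3.5]
bbox [305 219  35  13 186] centre [ 618.97 -149.65] res [ 3.4  1.2  0.1  0.2 -0.3 -0.3  0.   0.8 -0.6  0.7 -0.3  1.5  0.7  0.1
 -0.3 -0.6 -0.7 -0.7 -0.5 -0.1  0.4  1.1 -0.6  0.5 -0.6  0.8  0.5 -0.7
  0.2  1.3  3.5]
bbox [309 221  31  11 168] centre [ 619.29 -149.77] res [-0.  -0.1  0.3  1.  -0.4  0.9 -0.2  1.6  0.8  0.2 -0.3 -0.6 -0.7 -0.7
 -0.5 -0.2  0.3  0.9 -0.7  0.3 -0.8  0.6  0.2 -1.  -0.1  0.9  3.1]
```

>>> play_rows(rows=[[-0.002,0,0.01,0,0,0,0],[0,0,0.008,0,0,0,0],[0,0,0,0,0,0,0],[0,0,0,0,0,0,0]])

```text
t: 7.9
eef_pos: [617.9, -153.1, 173.7]
orientation: [-3.14, -0.001, 1.212]
contact_force: [0.7, 0.5, -2.4]
gripper_width: 13.4
```

```bash
python3 plan.py 619 -153.2 170 69.4 1 0;  python3 - <<'E'
from arc import *
from workcell import robot
x,y=321,210
z=robot.observe()["eef_pos"][2]-84.1
c=robot.capture("side");pickle.dump(c,open("side5.pkl","wb"))
for yl in(226,228,230): fit(c,arc(c,z,305,342,yl,250),z)
cv2.imwrite("pics/z5.png",cv2.resize(c["image"][y-60:y+60,x-60:x+60],(600,600),interpolation=cv2.INTER_NEAREST))
E
```

```text
t 7.9 pos [ 617.9 -153.1  173.7] rpy [-1.7992e+02 -6.0000e-02  6.9440e+01] F [ 0.7  0.5 -2.4] w 13.4 dyaw -0.04
[0.0003, 0.0011, 0.0037, -0.001, -0.001, 0.001, 0.0]
bbox [308 226  27  13 171] centre [ 617.37 -152.31] res [ 0.2  0.2  0.6 -1.  -0.   1.3  0.2 -0.7 -1.5 -2.1  0.3  0.  -0.1 -0.
  0.2  0.6  1.1 -0.8  0.1  1.1  0.1 -0.4 -0.5]
bbox [308 228  27  11 164] centre [ 617.37 -152.31] res [ 0.2  0.2  0.6 -1.  -0.   1.3  0.2 -0.7 -1.5 -2.1  0.3  0.  -0.1 -0.
  0.2  0.6  1.1 -0.8  0.1  1.1  0.1 -0.4 -0.5]
bbox [309 230  26   9 152] centre [ 617.42 -152.32] res [ 0.2  0.6 -1.  -0.   1.3  0.3 -0.7 -1.4 -2.1  0.3  0.  -0.1 -0.   0.2
  0.6  1.1 -0.8  0.1  1.1  0.1 -0.4 -0.5]
```

View pics/z5.png

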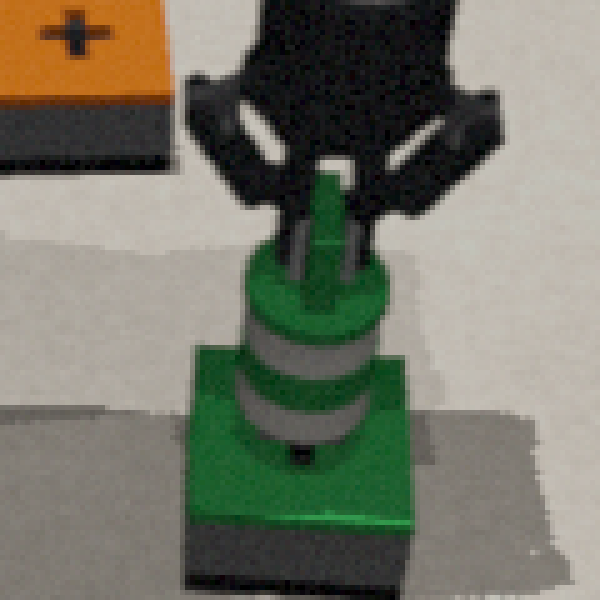

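>>> play_rows(rows=[[0.0005,0.0015,0.002,0,0,0,0],[0,0,0,0,0,0,0],[0,0,0.003,0,0,0,0],[0,0,0,0,0,0,0]])

```text
t: 8.45
eef_pos: [619.9, -153.2, 168.8]
orientation: [-3.141, -0.001, 1.212]
contact_force: [-0.1, 0.2, -2.4]
gripper_width: 13.5
```

```bash
python3 plan.py 619.4 -153.3 162 69.4 1 0
```

```text
t 8.45 pos [ 619.9 -153.2  168.8] rpy [-1.7997e+02 -7.0000e-02  6.9440e+01] F [-0.1  0.2 -2.4] w 13.5 dyaw -0.04
[-0.0003, -0.0004, 0.0068, -0.001, -0.001, 0.001, 0.0]
```

>>> play_rows(rows=[[0,0,0.004,0,0,0,0],[0,0,0,0,0,0,0],[0,0,0.003,0,0,0,0],[0,0,0,0,0,0,0]])

```text
t: 8.95
eef_pos: [619.8, -153.1, 161.2]
orientation: [-3.141, -0.001, 1.212]
contact_force: [-0.3, 0.7, -1.7]
gripper_width: 13.1
```

```bash
python3 plan.py 619.4 -153.3 152 69.4 1 0
```

```text
t 8.95 pos [ 619.8 -153.1  161.2] rpy [-1.7996e+02 -6.0000e-02  6.9440e+01] F [-0.3  0.7 -1.7] w 13.1 dyaw -0.04
[-0.0003, -0.0003, 0.0092, -0.001, -0.001, 0.001, 0.0]
```

No contact force, and the tip is about 7 mm below the top face, so it has entered the socket.

>>> play_rows(rows=[[0,0,0.004,0,0,0,0],[0,0,0,0,0,0,0],[0,0,0.004,0,0,0,0],[0,0,0,0,0,0,0]])

```text
t: 9.45
eef_pos: [619.8, -153.1, 152.6]
orientation: [-3.141, -0.001, 1.212]
contact_force: [0.3, -0.3, -2.1]
gripper_width: 13.4
```

```bash
python3 plan.py 619.4 -153.3 144 69.4 1 0
```

```text
t 9.45 pos [ 619.8 -153.1  152.6] rpy [-1.7996e+02 -6.0000e-02  6.9440e+01] F [ 0.3 -0.3 -2.1] w 13.4 dyaw -0.04
[-0.0003, -0.0003, 0.0086, -0.001, -0.001, 0.001, 0.0]
```

>>> play_rows(rows=[[0,0,0.003,0,0,0,0],[0,0,0,0,0,0,0],[0,0,0.003,0,0,0,0],[0,0,0,0,0,0,0]], grip_force=90)

```text
t: 9.95
eef_pos: [620.2, -153.2, 148.1]
orientation: [3.14, -0.001, 1.212]
contact_force: [-1.8, 0.3, 4.7]
gripper_width: 12.9
```

```bash
python3 plan.py 619.4 -153.3 144 69.4 1 0
```

```text
t 9.95 pos [ 620.2 -153.2  148.1] rpy [ 1.7991e+02 -8.0000e-02  6.9450e+01] F [-1.8  0.3  4.7] w 12.9 dyaw -0.05
[-0.0004, -0.0007, 0.0041, 0.002, -0.001, 0.001, 0.0]
```

>>> play_rows(rows=[[0,-0.0005,0.003,0,0,0,0],[0,0,0,0,0,0,0],[0,0,0.003,0,0,0,0],[0,0,0,0,0,0,0]])

```text
t: 10.45
eef_pos: [620.2, -153.2, 144.8]
orientation: [3.137, -0.002, 1.212]
contact_force: [-3.4, 0.6, 6.7]
gripper_width: 13.0
```

```bash
python3 plan.py 619.4 -153.3 144 69.4 1 0
```

```text
t 10.45 pos [ 620.2 -153.2  144.8] rpy [ 1.7972e+02 -9.0000e-02  6.9440e+01] F [-3.4  0.6  6.7] w 13.0 dyaw -0.04
[-0.0003, -0.0007, 0.0008, 0.005, -0.002, 0.001, 0.0]
```

>>> play_rows(rows=[[0,-0.001,0.003,-0.005,0,0,0],[0,0,0,0,0,0,0],[0,0,0.003,0,0,0,0]])

```text
t: 10.82
eef_pos: [620.0, -153.2, 144.3]
orientation: [3.126, -0.002, 1.212]
contact_force: [-6.8, 1.2, 29.3]
gripper_width: 12.7
```

```bash
python3 plan.py 619.4 -153.3 144 69.4 1 0
```

```text
t 10.82 pos [ 620.  -153.2  144.3] rpy [ 1.7909e+02 -1.3000e-01  6.9440e+01] F [-6.8  1.2 29.3] w 12.7 dyaw -0.04
[-0.0003, -0.0005, 0.0003, 0.016, -0.002, 0.001, 0.0]
```

>>> play_rows(rows=[[0,-0.0005,0.002,0.012,0,0,0],[0,0,0.002,0,0,0,0],[0,0,0.002,0,0,0,0]])

```text
t: 11.2
eef_pos: [620.2, -153.3, 144.2]
orientation: [3.132, -0.003, 1.212]
contact_force: [-6.7, 2.1, 20.5]
gripper_width: 12.9
```

```bash
python3 plan.py 619.4 -153.3 144 69.4 1 0;  python3 - <<'E'
from arc import *
from workcell import robot
x,y=321,210
z=robot.observe()["eef_pos"][2]-84.1
a=[]
c=robot.capture("side");pickle.dump(c,open("side6.pkl","wb"))
for yl in(240,244): fit(c,arc(c,z,303,345,yl,258),z)
o=robot.observe();print(o["t"],o["eef_pos"],o["contact_force"],o["orientation"],o["dq"].round(4))
cv2.imwrite("pics/z6.png",cv2.resize(c["image"][y-60:y+60,x-60:x+60],(600,600),interpolation=cv2.INTER_NEAREST))
E
```

```text
t 11.2 pos [ 620.2 -153.3  144.2] rpy [ 1.7943e+02 -1.6000e-01  6.9430e+01] F [-6.7  2.1 20.5] w 12.9 dyaw -0.03
[-0.0003, -0.0008, 0.0002, 0.01, -0.003, 0.001, 0.0]
bbox [310 240  23   7 116] centre [ 620.4  -152.05] res [-1.  -0.5  0.4 -0.9  0.6 -0.3 -1.1  1.1  0.7  0.4  0.3  0.3  0.5  0.9
 -1.2 -0.4  0.5 -0.7 -1.4]
bbox [314 244  16   3  36] centre [ 619.84 -152.12] res [ 0.2 -0.7 -1.5  0.8  0.4  0.1  0.   0.1  0.4  0.8 -1.2 -0.4]
11.25 [ 620.1853885  -153.29468885  144.22901189] [-5.4835382   1.14667666 18.5516947 ] [ 3.13165343e+00 -2.80972595e-03  1.21191713e+00] [-0.0002  0.0006 -0.0023  0.0002 -0.0012 -0.0003]
```

View pics/z6.png

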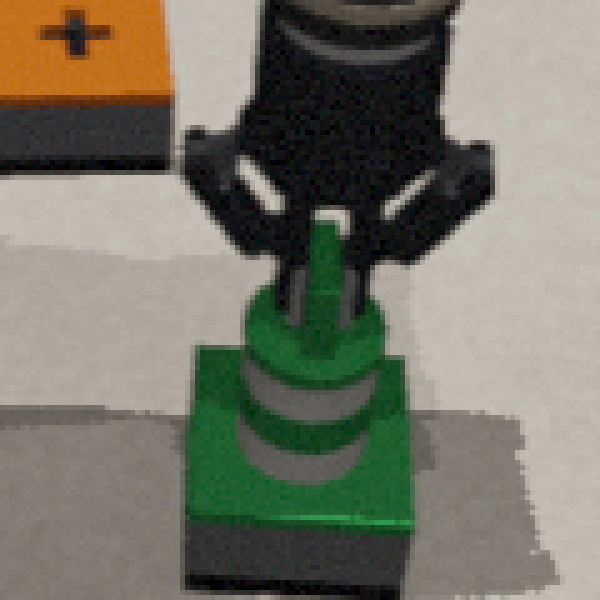

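>>> play_rows(rows=[[0,0,0.003,0,0,0,0],[0,0,0.003,0,0,0,0]])

```text
t: 11.5
eef_pos: [620.2, -153.3, 144.2]
orientation: [3.127, -0.003, 1.212]
contact_force: [-9.7, 1.1, 27.8]
gripper_width: 12.7
```

```bash
python3 - <<'E'
from workcell import robot
for i in range(8):
    robot.capture("side"); o=robot.observe();print(round(o["t"],2),o["eef_pos"].round(2),o["contact_force"].round(1),o["orientation"].round(3),round(o["gripper_width"],1))
E
```

```text
11.55 [ 620.17 -153.35  144.24] [-8.1  1.3 26.1] [ 3.127e+00 -3.000e-03  1.212e+00] 13.0
11.6 [ 620.21 -153.35  144.24] [-8.6  0.5 25.2] [ 3.127e+00 -3.000e-03  1.212e+00] 13.2
11.65 [ 620.21 -153.3   144.28] [-7.6  1.3 26.6] [ 3.127e+00 -3.000e-03  1.212e+00] 13.1
11.7 [ 620.19 -153.3   144.24] [-8.2  3.  26.7] [ 3.127e+00 -3.000e-03  1.212e+00] 13.1
11.75 [ 620.2  -153.32  144.22] [-7.6  1.  26.3] [ 3.127e+00 -3.000e-03  1.212e+00] 12.7
11.8 [ 620.18 -153.32  144.21] [-8.1  1.7 26.8] [ 3.127e+00 -3.000e-03  1.212e+00] 12.8
11.85 [ 620.19 -153.35  144.23] [-8.8  1.6 27. ] [ 3.127e+00 -3.000e-03  1.212e+00] 12.9
11.9 [ 620.2  -153.36  144.24] [-8.8  2.1 26.5] [ 3.127e+00 -3.000e-03  1.212e+00] 13.1
```

The push holds steady at about 26 N against the hard stop, so I'm handing the job in.

```bash
python3 - <<'E'
from workcell import robot
print(robot.finish_job()); o=robot.observe();print(o["t"],o["eef_pos"],o["contact_force"])
E
```

```text
the job is handed in; nothing more can be done
None
the job is handed in; nothing more can be done
```

I gripped the green cup by its bar and lifted it out of the stand. I turned it about 40° to line up with the green base, slid the drive into the socket and pressed it down to the hard stop. I handed the job in at about 11.9 s, with the gripper still pressing the cup down.

**Last checks, all good:**
- **Depth:** the fingertips were at z = 144.2 mm, where about 144.1 mm was predicted for the shoulder meeting the base. That implies about 8 mm of plunger travel; I couldn't read the plunger itself.
- **Push:** the vertical force held at 25–27 N over the last 0.4 s, well above the 10 N spring, and nothing was moving.
- **Centring:** the side camera put the cup within about 1.5 mm of the socket centre, with the shoulder flush on the base.
- **Tilt:** the tool was within about 0.015 rad of vertical.

**What disagreed or went unchecked:**
- **Cup position:** the first side and top estimates differed by about 5 mm in y, because the side view picked up the edges of the bar and lid. I used the top value and the grasp worked.
- **Side load:** about 8 N of sideways force remained while pressing. I tried to shift it away, but it did not go down.
- **Other objects:** I planned the path well clear of the orange base, jar, hide, tile and dish. I did not measure their positions again at the end.

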